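Move the charged battery pack from the charger to the work lamp

ROBOT

A 7-joint arm with a two-finger parallel gripper is mounted at the origin on the work surface. World frame = base frame: x ahead of the robot, y to its left, z up, the work surface at z = 0. Lengths are in m, angles in rad, forces in N, time in s.
With the tool pointing down it reaches from about 0.425 to 0.925 m from the base axis. Payload 6.8 kg.
Tool frame: the origin (TCP) lies on the centre line of the jaws, within the pads' length; the fingertips stand 17 mm ahead of it and the grasp point (between the pads) lies 2 mm behind it; z points along the fingers, x is the direction in which the jaws open and shut, and the axes are right-handed (so a half turn about z gives the same grasp; the last joint's range is limited). The gripper opens to 85 mm and grips with 20 to 120 N. Pads are 22 mm wide; open, the fingers measure 114 mm over their backs; the gripper's body (76 mm by 85 mm) begins 54 mm behind the grasp point. The pads swing forward as they close: fully open they stand 13 mm farther back than shut.
Start: joints at [-1.419, 0.477, 0.022, 1.555, -0.011, 1.109, -0.083], TCP at [0.173, 0.652, 0.248] pointing down, gripper open.
Joint ranges: [-2.96, 2.96], [-0.34, 2.1], [-1.41, 1.46], [0.24, 2.44], [-1.37, 4.51], [0.17, 1.92], [-2.96, 2.96]. Speed limits (rad/s): [2.39, 2.39, 3.14, 3.14, 3.14, 3.14, 3.14].

INTERFACE

Orientations are given as a rotation vector (axis times angle).
In Python, from bench import r gives the robot as it stands.
- The arm moves only by the tool arm_command, never from a script. Its argument "increments" is a list of rows, each a list of 3 entries, a list of its own where there are three numbers: the shift along the world's x, y, z in m, then the turn, a rotation vector about the world's x, y, z in rad, then the opening in per cent of the stroke, from 0 (shut) to 100 (fully open). A call has 1 to 10 rows; each row is the pose to reach, as a shift and turn from the pose commanded when the call began; what a row does not reach only later rows make up. A row lasts 1/10 s, in which the tool goes at most 50 mm and 8.59 degrees, less where a joint would pass 70% of its speed; a pose out of reach is approached as far as the arm can. A call with a gripper value outside its range is refused whole. The fingers move at their own pace and stop on an object; "newtons" is the grip in N (left out, the last holds). Time passes only in rows, so rows that repeat a pose let the fingers close. It gives the time, the measured TCP pose, the force and the opening at its end, in the units of the state.
- r.get_obs(): the state, without advancing time (a new reading comes with each control period).
- r.grab_frame(name): name is "scene" or "side" or "wrist"; returns the picture (420x560x3 uint8, blue, green, red); there is no depth.
- r.camera_model(name): a dict with "camera_matrix" (3x3 intrinsics, pixels), "camera_from_world" (4x4, takes a point from world to camera coordinates). Camera axes: x right, y down, z forward; pixel columns grow to the right and rows downward; lengths in m; the calibration is good to about 2 mm. A picture is of the moment at which its call begins: read the wrist's pose just before it. camera_model takes no time and is no camera call; for the wrist camera it gives the pose at the moment of the call.
- r.hand_in(): hands the job in, once; it reports no verdict.
The state is a dict: "clock": time; "joints": joint angles; "qvel": joint speeds; "tau": joint torques, N m; "tcp_pos": TCP position; "orientation": TCP orientation; "contact_force": force on the tool from outside, world axes, zero at the start; "moment": the same for the moment, N m; "grip_width": finger opening in m.
Only numpy, scipy, OpenCV 4.12 (cv2) and the standard library are available. Lean on these libraries where they do the work, as an engineer would, in place of code of your own. Each camera call takes 0.05 s, during which the arm holds its last target. There are 200 camera calls.

TASK

The work lamp on the pottery conservation bench needs power: pull the long battery pack out of the charger against its spring latch and plug it into the lamp's empty bay, fully home, flat on the bench with the pull lip outwards. Leave the short pack seated in the charger and do not move the other things on the bench.

Things in the scene. Friction and masses are not known exactly. Their poses are not given: they have to be found in the camera images.
- long_pack: The pack to move: black slab, 0.32 kg, 120 long (x), 50 wide (y), the longer of two. Origin: underside, mid-width, at the shoulder line that is level with the bay mouth when seated; +x to the plug end, z up. x = 0 to +55 mm goes into the bay, 30 high; x = 0 to -53 is a deck 24 high; x = -65 to -53 is a pull lip, full width, up to 45 high. Flat parallel sides. Slides on the bench.
- lip (a point): Middle of the top edge of the long pack's pull lip (pack x = -59, z = 45 mm). The lip is 12 thick and stands 21 above the deck; between it and the charger's face is a gap of 53 mm, for hooking it from behind with shut fingertips. Pulling the pack out takes about 10 to 20 N until the latch lets go.
- plug_end (a point): Centre of the long pack's plug end face (pack x = 55, z = 15 mm; face 50 wide, 30 high). A cross groove for the latch lies on top, x = 22.5 to 37.5, 6 deep.
- short_pack: The other battery pack, same shape but its outer part is only 35 mm long (90 mm overall; lip at x = -35 to -23). Same origin rule. It stays in its bay.
- charger: Grey charger, fixed, 96 deep (x), 202 wide (y), 58 mm high. Origin: bench level, middle of the front face; +x into the charger; the face looks towards the robot. Two like bays, open in front and below: 53 wide, 33 high, 55 deep. Which pack is in which varies. In each a sprung ball from above, 30 behind the mouth, holds the pack's groove; its steel top (64 high) is not a release.
- bay_a (a point): Mid-width of the mouth of the charger's bay at charger y = +58 mm, bench level, axes as the charger's. A pack is seated when its origin is here or at bay_b; its plug end is clear of the bay when it has come out more than 55 mm.
- bay_b (a point): The same for the bay at charger y = -58 mm.
- lamp: White work lamp, fixed. Base 115 deep (x), 69 wide (y), 55 mm high; an upright tube 90 behind the face carries a round head, up to 310 high, that stays behind x = 50 mm. Origin: bench level, mid-width of the bay mouth on the front face, +x into the bay; the face looks towards the robot.
- lamp_bay (a point): Same point and axes as the lamp's origin. The bay is open in front and below: 53 wide, 33 high, 55 mm deep to a solid stop, no latch. Two flared guides, 33 high, stand out 18 in front and widen the entry to about 70. The long pack is fully home when its origin and axes coincide with these.
- sherd: Bystander: terracotta sherd, about 60 x 45 x 25 mm, lying loose between the two work places on the robot's side. Origin at centre of underside.
- brush: Bystander: flat brush, lying loose beyond the charger and the lamp.
- mould: Bystander: open square terracotta mould, 100 x 100 x 60 mm, standing at the robot's right, nearer to it than the charger and the lamp. Origin at centre of underside.
Things that resemble listed ones, but are neither listed nor needed, are in the scene too. There is more than one size of the charger; the job needs the middle-sized.

How it is judged:
On the way:
1. the long pack is pulled clear of the charger (x of long_pack in the frame of charger below -0.056 m), for 0.1 s.
At the end, for the whole second after the job is handed in: The long pack is plugged into the lamp's bay: its shoulder within 5 mm of the bay mouth and of its centre line, lip outwards, flat on the bench (within 6 mm and 0.06 rad), at rest. The short pack is still seated in the charger (moved less than 6 mm) (x of long_pack in the frame of lamp between -0.005 and 0.005 m and y of long_pack in the frame of lamp between -0.005 and 0.005 m and x of lip in the frame of lamp below -0.05 m and angle between long_pack's own z axis and vertical below 0.06 rad and linear speed of long_pack below 0.01 m/s and height (world z) of long_pack below 0.006 m and distance of short_pack from where it was at the start of the episode below 0.006 m); the robot touches nothing.
It fails at once if the short pack is pulled from its seat (6 mm) (distance of short_pack from where it was at the start of the episode above 0.006 m).
It fails at once if the sherd is moved more than 20 mm (distance of sherd from where it was at the start of the episode above 0.02 m).
It fails at once if the brush is moved more than 20 mm (distance of brush from where it was at the start of the episode above 0.02 m).
It fails at once if the mould is moved more than 20 mm (distance of mould from where it was at the start of the episode above 0.02 m).
It also fails if it takes over 64 s, if anything falls off the work surface, if the arm or the gripper's body presses on something with over 40 N, if the wrist force passes 120 N, or if a joint passes its speed limit or range.

## Working session

There is one attempt and no reset: what is moved stays moved. The work goes in short steps, Python scripts to look and compute and a tool call to move; the robot and the scene stay as the last step left them, time stands still between calls to the robot, and variables do not carry over. Pictures are saved under pics/ and viewed, about 8 in all and at most 12, crops included, and the job is handed in when it is done.

Besides the shell and the picture viewer there is one more tool, called after "Emit:" in YAML: its name, and indented under it one key for each argument. arm_command: Moves the arm, as the interface text tells. Its arguments: {"type":"object","properties":{"increments":{"type":"array","items":{"type":"array"}},"newtons":{"type":"number"}},"required":["increments"]}

```bash
mkdir -p pics; python3 - <<'E'
from bench import r
import cv2
o=r.get_obs(); print(o)
for n in("scene","side"):
    cv2.imwrite(f"pics/{n}0.png",cv2.resize(r.grab_frame(n),(784,588),interpolation=cv2.INTER_CUBIC))
    c=r.camera_model(n); print(c)
E
```

```text
{'clock': 0.0, 'joints': array([-1.41909881,  0.4778023 ,  0.02232354,  1.5564495 , -0.01149732,
        1.10930833, -0.08304915]), 'qvel': array([-7.98556423e-04, -1.15437549e-03, -1.04277932e-04, -9.55306060e-05,
       -1.15016878e-03, -4.69173355e-04,  1.19633864e-03]), 'tau': array([-1.35471291e-05, -5.96446574e+01,  1.60752084e+00, -2.81200737e+01,
        1.23667350e-02,  9.20467253e-03, -1.92526741e-06]), 'tcp_pos': array([0.17325591, 0.65180239, 0.24732473]), 'orientation': array([ 2.48942310e+00,  1.91433787e+00, -2.15756491e-03]), 'contact_force': array([-0.79716212,  0.40709313, -0.22751397]), 'moment': array([ 0.05814051, -0.0597044 ,  0.01595438]), 'grip_width': 0.08526690514659992}
{'camera_matrix': array([[392.66659799,   0.        , 276.72380036],
       [  0.        , 392.66659799, 206.41949066],
       [  0.        ,   0.        ,   1.        ]]), 'camera_from_world': array([[-0.07820725,  0.99691915,  0.00598623,  0.0931702 ],
       [ 0.83565752,  0.06882856, -0.54492123, -0.39577037],
       [-0.54365443, -0.03761435, -0.83846587,  1.28293864],
       [ 0.        ,  0.        ,  0.        ,  1.        ]])}
{'camera_matrix': array([[506.58255018,   0.        , 277.47091238],
       [  0.        , 506.58255018, 210.82309656],
       [  0.        ,   0.        ,   1.        ]]), 'camera_from_world': array([[ 0.94884968, -0.31472752,  0.0251172 , -0.52296938],
       [-0.16935346, -0.57448103, -0.80080644,  0.12888188],
       [ 0.26646518,  0.75559125, -0.59839634,  1.10487311],
       [ 0.        ,  0.        ,  0.        ,  1.        ]])}
```

View pics/scene0.png

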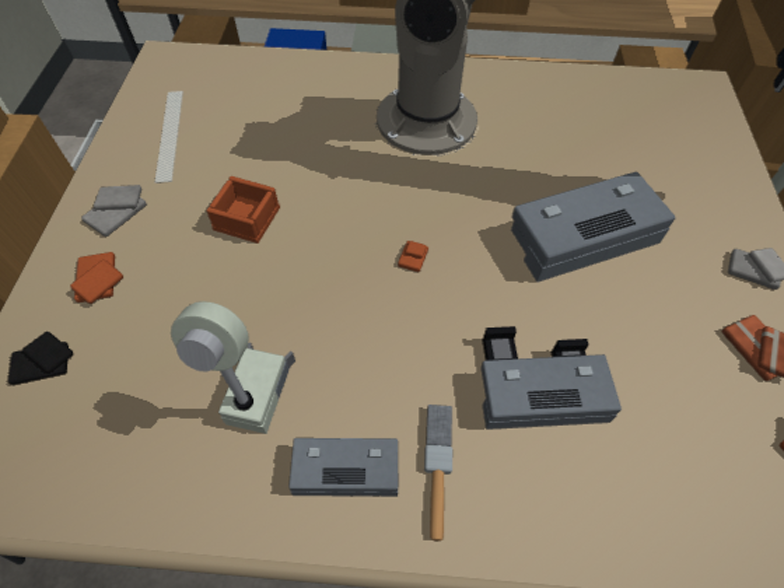

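View pics/side0.png

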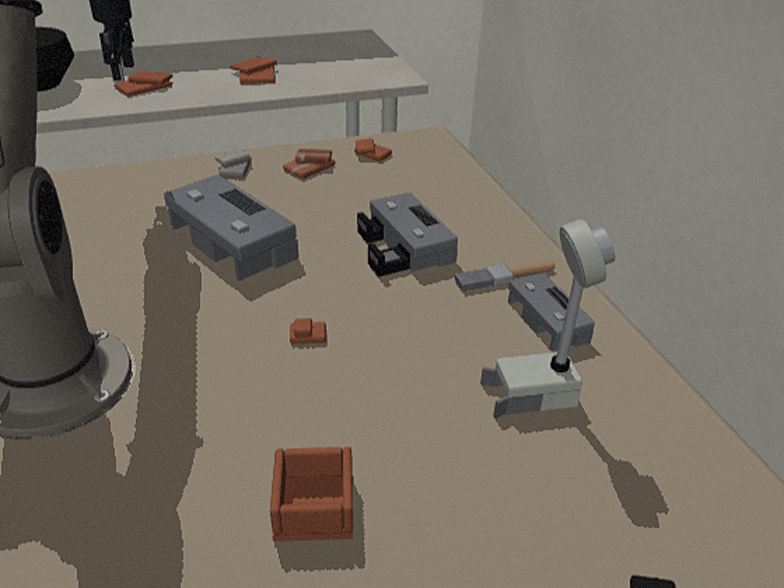

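The charger candidates in the scene picture are the big one at (595,222), empty; the middle one at (552,390), with two black packs; and the small one at (345,465), empty. The middle one fits: it's the middle size and holds the packs. The long pack is the left one (500,345), at charger y<0, so bay_b. The lamp is at (255,390), the sherd at (413,256), the mould at (243,208) and the brush at (438,470). I'll confirm this in enlarged crops.

```bash
python3 - <<'E'
from bench import r
import cv2,numpy as np
S=r.grab_frame("scene");D=r.grab_frame("side")
cv2.imwrite("pics/rawS.png",S);cv2.imwrite("pics/rawD.png",D)
def crop(I,u,v): 
    return cv2.resize(I[v:v+100,u:u+133],(399,300),interpolation=cv2.INTER_CUBIC)
m=np.vstack([np.hstack([crop(S,330,220),crop(D,230,125)]),np.hstack([crop(S,120,220),crop(D,320,215)])])
cv2.imwrite("pics/m1.png",m)
E
```

```text
(no output)
```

View pics/m1.png

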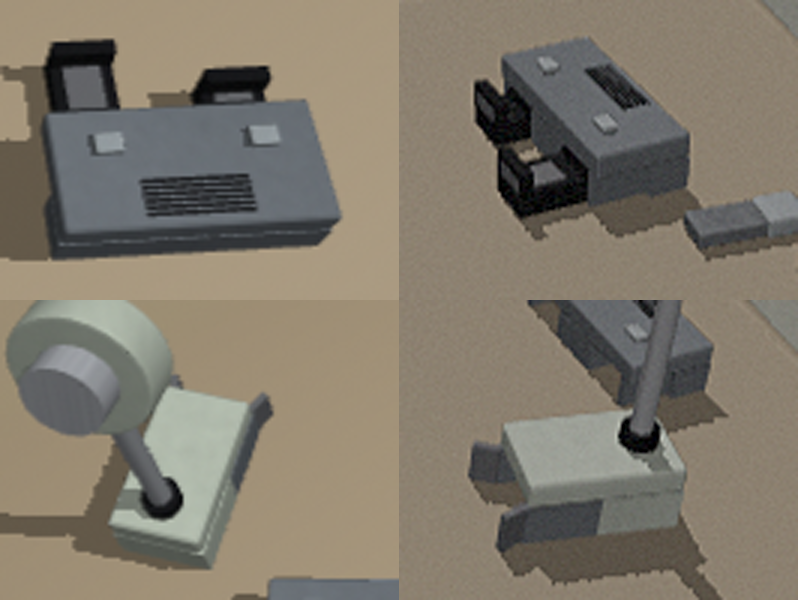

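The crops show the middle charger with the long pack in its left bay: more deck is showing, and the lip is at (82,50). The short pack is on the right at (232,80). I'll fit the charger and lamp poses from their top corners.

```bash
cat >h.py <<'E'
import numpy as np
from bench import r
from scipy.optimize import least_squares
def proj(c,P):
    p=np.c_[P,np.ones(len(P))]@c["camera_from_world"][:3].T
    q=p@c["camera_matrix"].T; return q[:,:2]/q[:,2:]
def T(p,L):
    L=np.asarray(L,float);c,s=np.cos(p[2]),np.sin(p[2])
    return np.c_[p[0]+c*L[:,0]-s*L[:,1],p[1]+s*L[:,0]+c*L[:,1],L[:,2]]
def fit(obs,x0):  # obs: list of (cam,local pts,pix)
    f=lambda p:np.concatenate([(proj(c,T(p,L))-np.array(u)).ravel() for c,L,u in obs])
    s=least_squares(f,x0,loss="soft_l1"); return s.x,s.fun.reshape(-1,2).round(1)
E
python3 - <<'E'
from h import *
S,D=r.camera_model("scene"),r.camera_model("side")
cs=lambda a,u,v:np.array(a)/3+[u,v]
Ch=[[0,-.101,.058],[0,.101,.058],[.096,.101,.058],[.096,-.101,.058]]
a=cs([(47,113),(305,100),(340,217),(63,232)],330,220); b=cs(np.array([(597,160),(502,55),(590,40),(690,133)])-[399,0],230,125)
for o in([(S,Ch,a)],[(D,Ch,b)],[(S,Ch,a),(D,Ch,b)]): print("ch",*fit(o,[.7,.3,0]))
La=[[0,-.0345,.055],[0,.0345,.055],[.115,.0345,.055],[.115,-.0345,.055]]
a=cs(np.array([(172,388),(250,403),(210,553),(112,523)])-[0,300],120,220); b=cs(np.array([(530,487),(502,423),(683,470)])-[399,300],320,215)
for o in([(S,La,a)],[(D,[La[0],La[1],La[3]],b)],[(S,La,a),(D,[La[0],La[1],La[3]],b)]): print("la",*fit(o,[.7,-.2,-.2]))
E
```

```text
ch [0.62454561 0.20767964 0.13689489] [[-1.9 -0.8]
 [ 0.5 -1. ]
 [ 1.1  0.5]
 [-0.3  0.7]]
ch [0.62176917 0.20391173 0.12281089] [[-0.2 -0. ]
 [-0.4 -0.2]
 [-0.1 -1.4]
 [ 0.8  1.2]]
ch [0.62385537 0.20747362 0.13117168] [[-2.  -1.3]
 [ 0.4 -1. ]
 [ 0.8  0.5]
 [-0.7  0.1]
 [ 0.3 -0.9]
 [-0.3 -0.9]
 [-0.2 -2.1]
 [ 1.1  0.2]]
la [ 0.65214777 -0.237655   -0.13415777] [[-0.7 -0.5]
 [ 2.3  0.4]
 [-1.2 -1.3]
 [ 0.5  2. ]]
la [ 0.64665446 -0.24471387 -0.13885426] [[-0.2  0.4]
 [-1.  -0.7]
 [ 1.8  0. ]]
la [ 0.64985457 -0.24009563 -0.13411058] [[-1.5 -1.5]
 [ 1.4 -0.6]
 [-2.1 -2.4]
 [-0.4  0.9]
 [ 0.3 -1.5]
 [-0.6 -2.3]
 [ 2.  -2. ]]
```

```bash
python3 - <<'E'
from h import *
S=r.camera_model("scene")
def ray(c,u,v,z):
    M=c["camera_from_world"];R=M[:3,:3];C=-R.T@M[:3,3]
    d=R.T@np.linalg.solve(c["camera_matrix"],[u,v,1]);return (C+d*(z-C[2])/d[2]).round(3)
for n,u,v,z in[("sherdTop",413,246,.022),("sherdBot",411,268,.0),("sherdL",399,262,0.0),("sherdR",427,250,.01),("mould",243,203,.06),("lipL",485,329,.045),("lipR",516,328,.045),("slipL",560,341,.045),("slipR",587,340,.045)]: print(n,ray(S,u/1.4,v/1.4,z))
w=r.camera_model("wrist");print(w,r.get_obs()["tcp_pos"])
E
```

```text
sherdTop [ 0.391 -0.014  0.022]
sherdBot [ 0.427 -0.015  0.   ]
sherdL [ 0.415 -0.039  0.   ]
sherdR [0.389 0.014 0.01 ]
mould [ 0.343 -0.346  0.06 ]
lipL [0.574 0.117 0.045]
lipR [0.568 0.169 0.045]
slipL [0.587 0.241 0.045]
slipR [0.581 0.286 0.045]
{'camera_matrix': array([[332.87202705,   0.        , 280.19808359],
       [  0.        , 332.87202705, 201.45309909],
       [  0.        ,   0.        ,   1.        ]]), 'camera_from_world': array([[ 2.55620014e-01,  9.66777285e-01, -3.00574312e-04,
        -6.75340295e-01],
       [ 9.31405942e-01, -2.46184329e-01,  2.68097457e-01,
        -3.53510603e-02],
       [ 2.59116535e-01, -6.88110326e-02, -9.63391749e-01,
         3.76607169e-01],
       [ 0.00000000e+00,  0.00000000e+00,  0.00000000e+00,
         1.00000000e+00]])} [0.17332045 0.65201401 0.24767769]
```

Emit:
arm_command:
  increments:
    - [[0.04,-0.03,0],[0,0,-0.14],60]
    - [[0.08,-0.07,0],[0,0,-0.28],60]
    - [[0.12,-0.11,0],[0,0,-0.42],60]
    - [[0.16,-0.15,0],[0,0,-0.56],60]
    - [[0.2,-0.2,0],[0,0,-0.7],60]
    - [[0.24,-0.25,0],[0,0,-0.84],60]
    - [[0.28,-0.3,0],[0,0,-0.98],60]
    - [[0.32,-0.35,0],[0,0,-1.1],60]
    - [[0.35,-0.4,0],[0,0,-1.18],60]
    - [[0.36,-0.44,0],[0,0,-1.18],60]

```text
clock: 1.2
tcp_pos: [0.4999, 0.2752, 0.2484]
orientation: [-3.135, -0.203, -0.001]
contact_force: [0.2, -0.2, -0.0]
grip_width: 0.0513
```

Emit:
arm_command:
  increments:
    - [[0.025,-0.045,-0.02],[0,0,0],50]
    - [[0.05,-0.09,-0.04],[0,0,0],50]
    - [[0.07,-0.134,-0.06],[0,0,0],50]
    - [[0.07,-0.134,-0.06],[0,0,0],50]
    - [[0.07,-0.134,-0.06],[0,0,0],50]

```text
clock: 1.7
tcp_pos: [0.5688, 0.1397, 0.1874]
orientation: [3.134, 0.198, -0.002]
contact_force: [0.9, 1.2, -0.1]
grip_width: 0.0425
```

```bash
python3 - <<'E'
from h import *
import cv2
print(r.get_obs()["tcp_pos"]);np.save("w1.npy",r.camera_model("wrist"),allow_pickle=True)
I=r.grab_frame("wrist");cv2.imwrite("pics/w1.png",cv2.resize(I,(784,588),interpolation=cv2.INTER_CUBIC))
E
```

```text
[0.56883903 0.1396555  0.18740908]
```

View pics/w1.png

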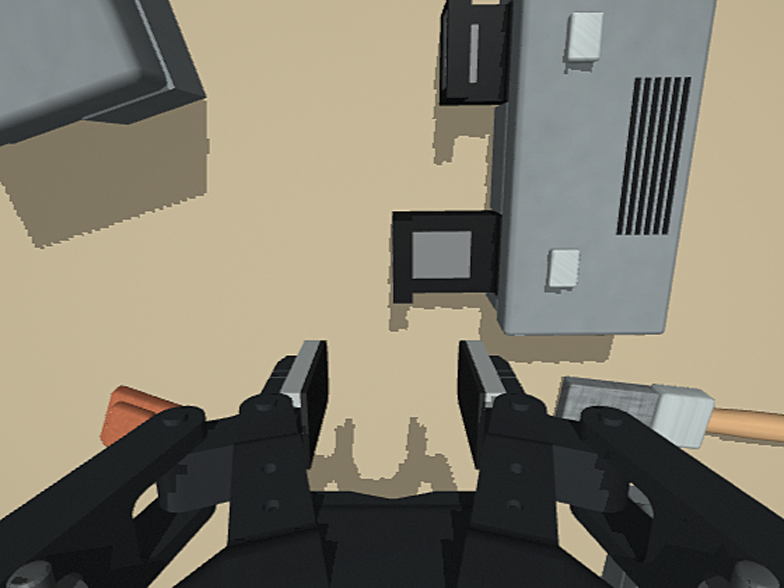

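The long pack's lip top is at pixels (393,212) to (412,302), and its deck reaches x≈500 at the charger face. The charger's near corner is at (502,332). The lip appears up-image (+y) of the jaw line, so I'll measure it.

```bash
python3 - <<'E'
from h import *
w=np.load("w1.npy",allow_pickle=True).item()
M=w["camera_from_world"];R=M[:3,:3];C=-R.T@M[:3,3];print(C)
def ray(u,v,z):
    d=R.T@np.linalg.solve(w["camera_matrix"],[u/1.4,v/1.4,1]);return (C+d*(z-C[2])/d[2]).round(4)
for p in[(393,212),(393,302),(412,302),(402,257)]:print(p,ray(*p,.045))
for p in[(502,332),(663,333),(515,0)]:print(p,ray(*p,.058))
print(fit([(w,[[-.065,.025,.045],[-.065,-.025,.045],[-.053,-.025,.045]],np.array([(393,212),(393,302),(412,302)])/1.4)],[.63,.15,.13]))
print(proj(w,np.array([[.5688,.1397,.17],[.5688,.1397,.045]]))*1.4)
E
```

```text
[0.56079073 0.20778147 0.31171198]
(393, 212) [0.5649 0.175  0.045 ]
(393, 302) [0.5718 0.1215 0.045 ]
(412, 302) [0.5831 0.123  0.045 ]
(402, 257) [0.5735 0.1496 0.045 ]
(502, 332) [0.6366 0.1156 0.058 ]
(663, 333) [0.7296 0.1269 0.058 ]
(515, 0) [0.6102 0.2854 0.058 ]
(array([0.63293325, 0.15461638, 0.11925741]), array([[ 0.1,  4.2],
       [-0.4, -0.7],
       [ 0.3, -0.6]]))
[[390.94294364 365.91483993]
 [391.9105873  272.30358185]]
```

Emit:
arm_command:
  increments:
    - [[0.004,0.006,-0.03],[0,0,0],50]
    - [[0.004,0.006,-0.07],[0,0,0],50]
    - [[0.004,0.006,-0.105],[0,0,0],50]
    - [[0.004,0.006,-0.13],[0,0,0],50]
    - [[0.004,0.006,-0.142],[0,0,0],50]
    - [[0.004,0.006,-0.142],[0,0,0],50]
    - [[0.004,0.006,-0.142],[0,0,0],50]

```text
clock: 2.45
tcp_pos: [0.5734, 0.15, 0.0475]
orientation: [-3.134, -0.208, -0.003]
contact_force: [-0.7, 0.0, 0.2]
grip_width: 0.0426
```

```bash
python3 - <<'E'
from h import *
import cv2
S=r.grab_frame("scene")[190:290,320:453];D=r.grab_frame("side")[100:200,210:343]
W=r.grab_frame("wrist")
z=lambda i:cv2.resize(i,(399,300),interpolation=cv2.INTER_CUBIC)
cv2.imwrite("pics/m2.png",np.hstack([z(S),z(D)]))
E
```

```text
(no output)
```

View pics/m2.png

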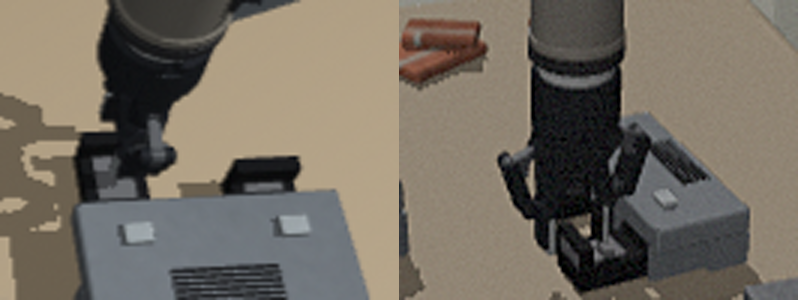

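The fingers straddle the long pack's lip, with the inner one between the lip and the charger at about (605,235). I'll close them.

Emit:
arm_command:
  increments:
    - [[0,-0.003,-0.002],[0,0,0],20]
    - [[0,-0.003,-0.002],[0,0,0],5]
    - [[0,-0.003,-0.002],[0,0,0],5]
    - [[0,-0.003,-0.002],[0,0,0],5]
    - [[0,-0.003,-0.002],[0,0,0],5]
    - [[0,-0.003,-0.002],[0,0,0],5]
  newtons: 80

```text
clock: 3.2
tcp_pos: [0.5732, 0.1452, 0.045]
orientation: [-3.135, -0.205, -0.002]
contact_force: [-0.1, -1.1, 6.4]
grip_width: 0.0099
```

Emit:
arm_command:
  increments:
    - [[-0.003,-0.0004,0.001],[0,0,0],5]
    - [[-0.006,-0.0008,0.001],[0,0,0],5]
    - [[-0.009,-0.0012,0.001],[0,0,0],5]
    - [[-0.012,-0.0016,0.001],[0,0,0],5]
    - [[-0.016,-0.0021,0.001],[0,0,0],5]
    - [[-0.02,-0.0026,0.001],[0,0,0],5]

```text
clock: 3.8
tcp_pos: [0.5544, 0.1434, 0.0454]
orientation: [-3.135, -0.206, -0.006]
contact_force: [7.4, 0.9, -5.8]
grip_width: 0.0102
```

Emit:
arm_command:
  increments:
    - [[-0.008,-0.001,0],[0,0,0],5]
    - [[-0.016,-0.002,0],[0,0,0],5]
    - [[-0.024,-0.003,0],[0,0,0],5]
    - [[-0.032,-0.004,0],[0,0,0],5]
    - [[-0.04,-0.0052,0],[0,0,0],5]
    - [[-0.048,-0.0062,0],[0,0,0],5]
    - [[-0.054,-0.007,0],[0,0,0],5]
    - [[-0.058,-0.0075,0],[0,0,0],5]
    - [[-0.058,-0.0075,0],[0,0,0],5]
    - [[-0.058,-0.0075,0],[0,0,0],5]

```text
clock: 4.8
tcp_pos: [0.4948, 0.1356, 0.0454]
orientation: [-3.135, -0.206, -0.0]
contact_force: [1.2, 0.5, -3.3]
grip_width: 0.0097
```

```bash
python3 - <<'E'
from h import *
import cv2
S=r.grab_frame("scene")[150:290,250:436];D=r.grab_frame("side")[100:240,190:376]
z=lambda i:cv2.resize(i,(399,300),interpolation=cv2.INTER_CUBIC)
cv2.imwrite("pics/m3.png",np.vstack([np.hstack([z(S),z(D)])]))
E
```

```text
(no output)
```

View pics/m3.png

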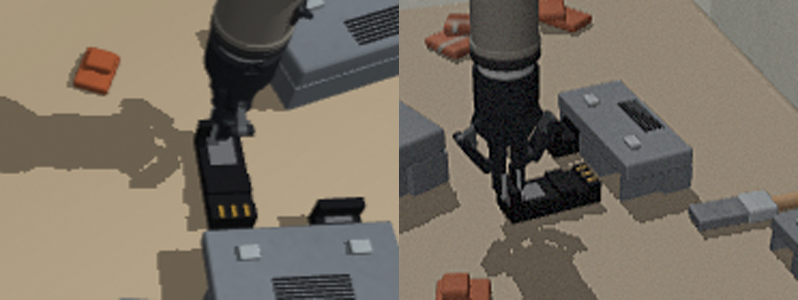

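The pack is clear: its contacts are visible at (233,211), and it's out of the bay. Now I'll carry it sideways just above the bench to the lamp.

Emit:
arm_command:
  increments:
    - [[0,-0.01,0.003],[0,0,0],5]
    - [[0,-0.04,0.004],[0,0,-0.02],5]
    - [[0,-0.08,0.004],[0,0,-0.05],5]
    - [[0,-0.12,0.004],[0,0,-0.09],5]
    - [[0,-0.16,0.004],[0,0,-0.13],5]
    - [[0,-0.2,0.004],[0,0,-0.17],5]
    - [[0,-0.24,0.004],[0,0,-0.21],5]
    - [[0,-0.28,0.004],[0,0,-0.24],5]
    - [[0.002,-0.32,0.004],[0,0,-0.264],5]
    - [[0.004,-0.345,0.004],[0,0,-0.264],5]

```text
clock: 5.9
tcp_pos: [0.4978, -0.2142, 0.0498]
orientation: [3.132, -0.216, 0.001]
contact_force: [0.1, 0.6, -2.4]
grip_width: 0.0099
```

Emit:
arm_command:
  increments:
    - [[0.003,-0.006,0],[0,0,0],5]
    - [[0.003,-0.006,0],[0,0,0],5]
    - [[0.003,-0.006,0],[0,0,0],5]

```text
clock: 6.2
tcp_pos: [0.5015, -0.2144, 0.0491]
orientation: [-3.134, 0.207, 0.001]
contact_force: [-0.2, 0.9, -2.7]
grip_width: 0.01
```

```bash
python3 - <<'E'
from h import *
import cv2
print(r.get_obs()["tcp_pos"],r.get_obs()["orientation"]);np.save("w2.npy",r.camera_model("wrist"),allow_pickle=True)
W=r.grab_frame("wrist");cv2.imwrite("pics/w2.png",cv2.resize(W,(784,588),interpolation=cv2.INTER_CUBIC))
S=r.grab_frame("scene")[195:295,120:253];D=r.grab_frame("side")[200:300,290:423]
z=lambda i:cv2.resize(i,(399,300),interpolation=cv2.INTER_CUBIC)
cv2.imwrite("pics/m4.png",np.hstack([z(S),z(D)]))
E
```

```text
[ 0.50148306 -0.21436046  0.04910672] [-3.13374628e+00  2.07182502e-01  1.12418350e-03]
```

View pics/w2.png

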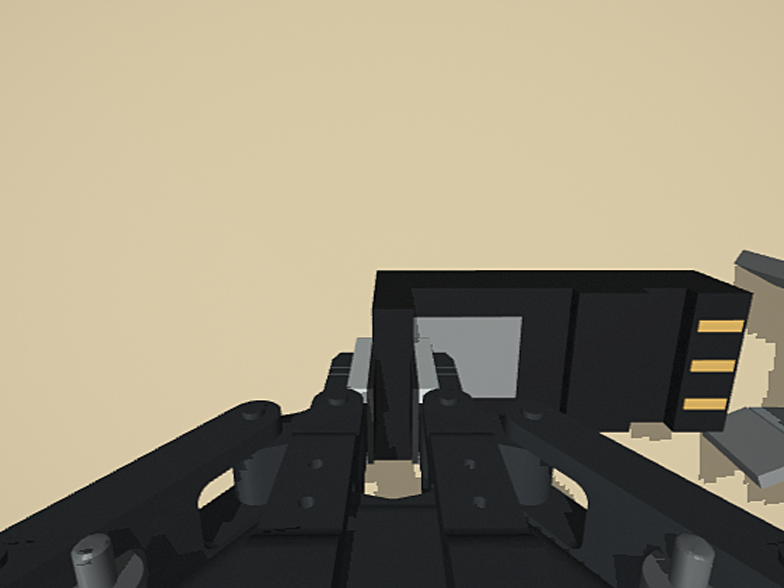

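View pics/m4.png

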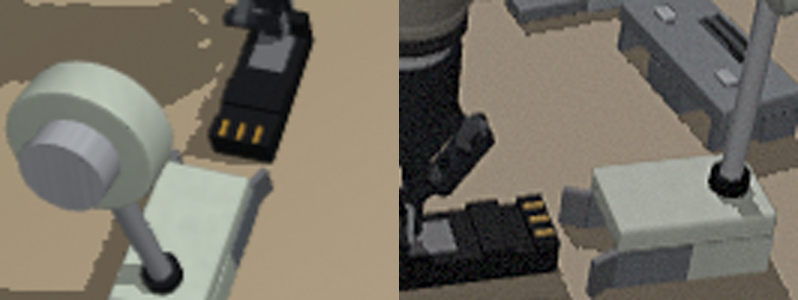

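The pack is held level. Its plug-end top corners are at (752,293) and (725,432), with the guide tips near (738,252) and (703–760,435–488). I'll compare the pack and lamp from these points.

```bash
python3 - <<'E'
from h import *
w=np.load("w2.npy",allow_pickle=True).item()
M=w["camera_from_world"];R=M[:3,:3];C=-R.T@M[:3,3]
print("C",C,"nadir",proj(w,np.array([[C[0],C[1],0]]))*1.4)
def ray(w,u,v,z):
    M=w["camera_from_world"];R=M[:3,:3];C=-R.T@M[:3,3]
    d=R.T@np.linalg.solve(w["camera_matrix"],[u,v,1]);return (C+d*(z-C[2])/d[2]).round(4)
for p,z in[((752,293),.033),((725,432),.033),((375,309),.048),((414,309),.048)]:print("pack",p,ray(w,p[0]/1.4,p[1]/1.4,z))
print("pack fit",fit([(w,[[.055,.025,.033],[.055,-.025,.033],[-.065,.025,.048]],np.array([(752,293),(725,432),(375,309)])/1.4)],[.56,-.22,-.134]))
G=[[-.018,.035,.033],[-.018,.035,0],[-.018,-.035,.033],[-.018,-.035,0],[0,.0265,.033],[0,-.0265,.033]]
for L in([.652,-.236,-.134],[.649,-.242,-.134]): print(L,(proj(w,T(L,G))*1.4).round(0).tolist())
S,D=r.camera_model("scene"),r.camera_model("side")
# pack in scene crop (offset 120,195) and side crop (290,200): plug end top corners
for n,c,pp,o in(("scene",S,[(211,143),(276,150)],(120,195)),("side",D,[(543-399,197),(557-399,234)],(290,200))):
  for p in pp: print(n,p,ray(c,p[0]/3+o[0],p[1]/3+o[1],.033))
# lamp front top corners in same crops
for n,c,pp,o in(("scene",S,[(172,163),(248,176)],(120,195)),("side",D,[(592-399,172),(618-399,236)],(290,200))):
  for p in pp: print("lamp",n,p,ray(c,p[0]/3+o[0],p[1]/3+o[1],.055))
E
```

```text
C [ 0.51084644 -0.14663783  0.17357938] nadir [[392.81752246 153.04730107]]
pack (752, 293) [ 0.6174 -0.2035  0.033 ]
pack (725, 432) [ 0.6119 -0.253   0.033 ]
pack (375, 309) [ 0.5003 -0.1883  0.048 ]
pack (414, 309) [ 0.5113 -0.1898  0.048 ]
pack fit (array([ 0.56063524, -0.22133527, -0.12872518]), array([[ 2.2,  0. ],
       [ 0.1,  0.3],
       [-2.3, -0. ]]))
[0.652, -0.236, -0.134] [[823.0, 270.0], [746.0, 249.0], [773.0, 464.0], [711.0, 414.0], [874.0, 297.0], [831.0, 443.0]]
[0.649, -0.242, -0.134] [[811.0, 290.0], [737.0, 266.0], [763.0, 480.0], [703.0, 427.0], [861.0, 316.0], [820.0, 459.0]]
scene (211, 143) [ 0.6183 -0.2501  0.033 ]
scene (276, 150) [ 0.6203 -0.198   0.033 ]
side (144, 197) [ 0.6182 -0.2096  0.033 ]
side (158, 234) [ 0.6123 -0.2472  0.033 ]
lamp scene (172, 163) [ 0.6487 -0.27    0.055 ]
lamp scene (248, 176) [ 0.6548 -0.2106  0.055 ]
lamp side (193, 172) [ 0.6507 -0.217   0.055 ]
lamp side (219, 236) [ 0.6398 -0.2811  0.055 ]
```

Emit:
arm_command:
  increments:
    - [[-0.001,-0.006,-0.001],[0,0,-0.005],5]
    - [[-0.0015,-0.0115,-0.003],[0,0,-0.005],5]
    - [[-0.0015,-0.0115,-0.0035],[0,0,-0.005],5]
    - [[0.008,-0.0128,-0.0035],[0,0,-0.005],5]
    - [[0.018,-0.0141,-0.0035],[0,0,-0.005],5]
    - [[0.028,-0.0155,-0.0035],[0,0,-0.005],5]
    - [[0.028,-0.0155,-0.0035],[0,0,-0.005],5]
  newtons: 50

```text
clock: 7.05
tcp_pos: [0.5318, -0.2299, 0.0456]
orientation: [-3.134, 0.213, -0.001]
contact_force: [-0.3, 1.2, -1.8]
grip_width: 0.01
```

```bash
python3 - <<'E'
from h import *
import cv2
S=r.grab_frame("scene")[195:295,130:230];D=r.grab_frame("side")[200:300,310:410]
z=lambda i:cv2.resize(i,(400,400),interpolation=cv2.INTER_CUBIC)
cv2.imwrite("pics/m5.png",np.hstack([z(S),z(D)]))
E
```

```text
(no output)
```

View pics/m5.png

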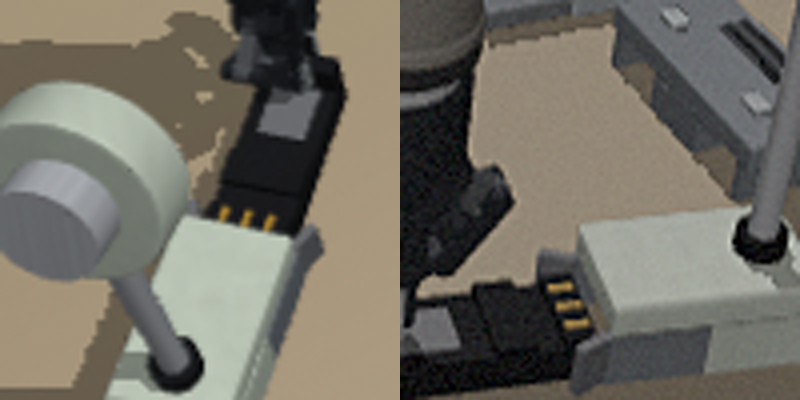

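The plug end is between the guides and looks centred; allowing for parallax, both centres are at about u≈248 in the left crop. I'll push on.

Emit:
arm_command:
  increments:
    - [[0.006,-0.0008,0],[0,0,0],5]
    - [[0.012,-0.0016,0],[0,0,0],5]
    - [[0.018,-0.0024,0],[0,0,0],5]
    - [[0.018,-0.0024,0],[0,0,0],5]

```text
clock: 7.55
tcp_pos: [0.5339, -0.2306, 0.0449]
orientation: [-3.124, 0.219, 0.041]
contact_force: [-38.4, 13.8, 38.0]
grip_width: 0.0099
```

Emit:
arm_command:
  increments:
    - [[-0.01,0.0013,0],[0,0,0],5]
    - [[-0.02,0.0026,0],[0,0,0],5]
    - [[-0.022,0.003,0],[0,0,0],5]
    - [[-0.022,0.003,0],[0,0,0],5]

```text
clock: 7.95
tcp_pos: [0.5255, -0.231, 0.046]
orientation: [3.133, -0.218, 0.0]
contact_force: [-1.2, -0.0, -3.4]
grip_width: 0.0101
```

```bash
python3 - <<'E'
from h import *
import cv2
o=r.get_obs();print(o["tcp_pos"],o["orientation"],o["contact_force"]);np.save("w3.npy",r.camera_model("wrist"),allow_pickle=True)
W=r.grab_frame("wrist");W=cv2.resize(W[150:360,240:560],(800,525),interpolation=cv2.INTER_CUBIC)
cv2.imwrite("pics/w3.png",W)
E
```

```text
[ 0.52549398 -0.23101353  0.0459622 ] [ 3.13342635e+00 -2.18298528e-01  3.93907458e-04] [-1.1869209  -0.02466069 -3.35690311]
```

View pics/w3.png

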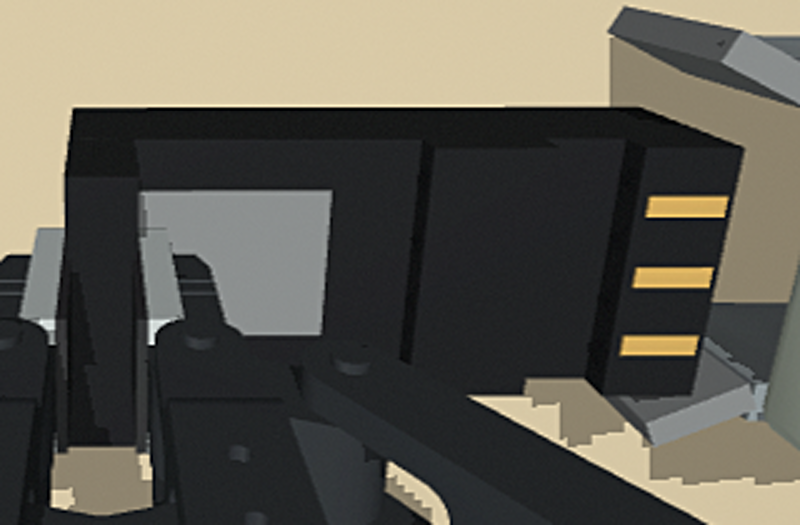

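The pack sits straight in the hand. Its plug top corners are at crop (743,148) and (693,395). The +y guide's inner tip is at (610,35) bottom and (722,62) top, and the −y guide's inner top tip is near (652,430). The pack looks too far towards −y.

```bash
python3 - <<'E'
from h import *
w=np.load("w3.npy",allow_pickle=True).item()
M=w["camera_from_world"];R=M[:3,:3];C=-R.T@M[:3,3]
a=-.137;A=np.array([[np.cos(a),np.sin(a)],[-np.sin(a),np.cos(a)]])
tcp=np.array([.5255,-.2310])
for n,u,v,z in[("plug+",743,148,.0305),("plug-",693,395,.0305),("lip+",70,178,.0455),("gI+bot",610,35,0),("gI+top",722,62,.033),("gO+bot",625,8,0),("gO+top",743,30,.033),("gI-top",652,430,.033),("gO-top",655,443,.033),("mouth-",755,384,.033)]:
    d=R.T@np.linalg.solve(w["camera_matrix"],[u/2.5+240,v/2.5+150,1]);P=C+d*(z-C[2])/d[2]
    print(n,P.round(4),"tool-rel, lamp axes",(A@(P[:2]-tcp)).round(4))
E
```

```text
plug+ [ 0.6411 -0.2207  0.0305] tool-rel, lamp axes [0.1131 0.026 ]
plug- [ 0.635  -0.2697  0.0305] tool-rel, lamp axes [ 0.1137 -0.0234]
lip+ [ 0.5245 -0.2049  0.0455] tool-rel, lamp axes [-0.0045  0.0257]
gI+bot [ 0.6354 -0.2047  0.    ] tool-rel, lamp axes [0.1053 0.0411]
gI+top [ 0.6347 -0.2038  0.033 ] tool-rel, lamp axes [0.1045 0.0418]
gO+bot [ 0.6383 -0.1995  0.    ] tool-rel, lamp axes [0.1074 0.0466]
gO+top [ 0.6378 -0.1988  0.033 ] tool-rel, lamp axes [0.1069 0.0472]
gI-top [ 0.6258 -0.2744  0.033 ] tool-rel, lamp axes [ 0.1053 -0.0293]
gO-top [ 0.6265 -0.2774  0.033 ] tool-rel, lamp axes [ 0.1064 -0.0322]
mouth- [ 0.6445 -0.267   0.033 ] tool-rel, lamp axes [ 0.1228 -0.0194]
```

Emit:
arm_command:
  increments:
    - [[0.0007,0.005,0],[0,0,0],5]
    - [[0.0007,0.005,0],[0,0,0],5]
    - [[0.0057,0.0043,0],[0,0,0],5]
    - [[0.0107,0.0036,0],[0,0,0],5]
    - [[0.0157,0.0029,0],[0,0,0],5]
    - [[0.0207,0.0023,0],[0,0,0],5]
    - [[0.0207,0.0023,0],[0,0,0],5]

```text
clock: 8.7
tcp_pos: [0.5475, -0.2281, 0.0459]
orientation: [3.134, -0.216, 0.002]
contact_force: [-0.6, 0.4, -2.2]
grip_width: 0.0099
```

Emit:
arm_command:
  increments:
    - [[0.006,-0.0008,0],[0,0,0],5]
    - [[0.012,-0.0016,0],[0,0,0],5]
    - [[0.018,-0.0025,0],[0,0,0],5]
    - [[0.024,-0.0033,0],[0,0,0],5]
    - [[0.03,-0.0041,0],[0,0,0],5]
    - [[0.03,-0.0041,0],[0,0,0],5]

```text
clock: 9.3
tcp_pos: [0.5776, -0.2321, 0.0459]
orientation: [3.134, -0.216, 0.002]
contact_force: [0.4, 0.4, -2.6]
grip_width: 0.01
```

Emit:
arm_command:
  increments:
    - [[0.004,-0.0005,-0.0005],[0,0,0],5]
    - [[0.008,-0.0011,-0.0005],[0,0,0],5]
    - [[0.01,-0.0014,-0.0005],[0,0,0],5]
    - [[0.012,-0.0016,-0.0005],[0,0,0],5]
    - [[0.012,-0.0016,-0.0005],[0,0,0],5]

```text
clock: 9.8
tcp_pos: [0.5887, -0.2338, 0.0453]
orientation: [3.134, -0.216, 0.0]
contact_force: [0.1, 0.3, -2.2]
grip_width: 0.0102
```

Emit:
arm_command:
  increments:
    - [[0.002,-0.0003,-0.0005],[0,0,0],5]
    - [[0.004,-0.0005,-0.0005],[0,0,0],5]
    - [[0.004,-0.0005,-0.0005],[0,0,0],5]

```text
clock: 10.1
tcp_pos: [0.5905, -0.2343, 0.045]
orientation: [-3.133, 0.218, 0.006]
contact_force: [-6.9, 1.8, 7.0]
grip_width: 0.0099
```

Contact came where the stop was expected, at about 65 mm of travel. One firmer push, then release.

Emit:
arm_command:
  increments:
    - [[0.002,-0.0003,0],[0,0,0],5]
    - [[0.002,-0.0003,0],[0,0,0],5]
    - [[-0.002,0.0003,0],[0,0,0],5]

```text
clock: 10.4
tcp_pos: [0.59, -0.2341, 0.0451]
orientation: [-3.134, 0.217, 0.0]
contact_force: [0.9, -0.2, -2.3]
grip_width: 0.0101
```

Emit:
arm_command:
  increments:
    - [[0,0,0],[0,0,0],20]
    - [[0,0,0],[0,0,0],30]
    - [[0,0,0],[0,0,0],40]
    - [[0,0,0],[0,0,0],40]
    - [[0,0,0.02],[0,0,0],40]
    - [[0,0,0.06],[0,0,0],40]
    - [[0,0.01,0.1],[0,0,0],40]
    - [[0,0.01,0.1],[0,0,0],40]

```text
clock: 11.2
tcp_pos: [0.5941, -0.2243, 0.1503]
orientation: [3.133, -0.215, 0.015]
contact_force: [0.2, 0.1, 0.3]
grip_width: 0.0341
```

```bash
python3 - <<'E'
from h import *
import cv2
o=r.get_obs();print(o["tcp_pos"],o["contact_force"],o["grip_width"]);np.save("w4.npy",r.camera_model("wrist"),allow_pickle=True)
W=cv2.resize(r.grab_frame("wrist")[100:310,240:520],(400,300),interpolation=cv2.INTER_CUBIC)
W=r.grab_frame("wrist");cv2.imwrite("pics/w4full.png",W)
a=cv2.resize(W[110:350,240:560],(800,600),interpolation=cv2.INTER_CUBIC);cv2.imwrite("pics/w4.png",a)
E
```

```text
[ 0.5940761  -0.22428496  0.15030925] [0.19282856 0.0712965  0.26617806] 0.03408272209833477
```

View pics/w4.png

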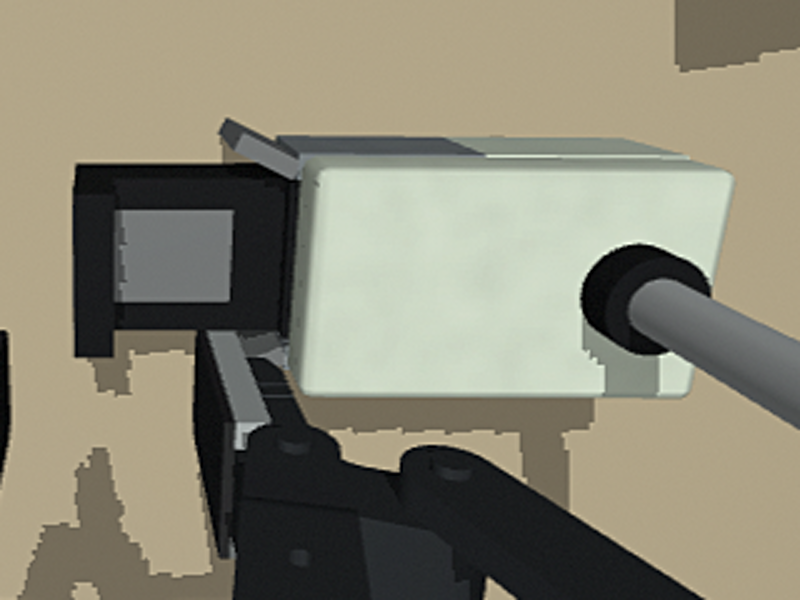

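The pack is in the bay, with the lip outwards at (75–113, 190–357) and the face near x≈290. I'll check the seating depth.

```bash
python3 - <<'E'
from h import *
w=np.load("w4.npy",allow_pickle=True).item()
M=w["camera_from_world"];R=M[:3,:3];C=-R.T@M[:3,3]
a=-.137;A=np.array([[np.cos(a),np.sin(a)],[-np.sin(a),np.cos(a)]])
for n,u,v,z in[("lipO-",75,357,.045),("lipI-",113,357,.045),("lipI+",113,187,.045),("deckstep",283,255,.024),("deckstep-top",288,255,.03),("gI+bot",222,137,0),("lampF+",318,165,.055),("lampF-",300,398,.055),("lampB-",690,398,.055),("lampB+",735,170,.055)]:
    d=R.T@np.linalg.solve(w["camera_matrix"],[u/2.5+240,v/2.5+110,1]);P=C+d*(z-C[2])/d[2]
    print(n,P.round(4),(A@P[:2]).round(4))
E
```

```text
lipO- [ 0.583  -0.2583  0.045 ] [ 0.6128 -0.1763]
lipI- [ 0.5942 -0.2599  0.045 ] [ 0.6242 -0.1763]
lipI+ [ 0.6011 -0.2082  0.045 ] [ 0.6239 -0.1242]
deckstep [ 0.6513 -0.2422  0.024 ] [ 0.6783 -0.151 ]
deckstep-top [ 0.6517 -0.2404  0.03  ] [ 0.6784 -0.1491]
gI+bot [ 0.639  -0.2065  0.    ] [ 0.6612 -0.1173]
lampF+ [ 0.6566 -0.2076  0.055 ] [ 0.6788 -0.1159]
lampF- [ 0.6468 -0.2758  0.055 ] [ 0.6784 -0.1849]
lampB- [ 0.7601 -0.2918  0.055 ] [ 0.7928 -0.1853]
lampB+ [ 0.7686 -0.2245  0.055 ] [ 0.792  -0.1174]
```

Emit:
arm_command:
  increments:
    - [[-0.02,0,0.03],[0,0,0],40]
    - [[-0.05,0,0.06],[0,0,0],40]
    - [[-0.05,0,0.06],[0,0,0],40]
    - [[-0.05,0,0.06],[0,0,0],40]

```text
clock: 11.7
tcp_pos: [0.54, -0.2239, 0.2043]
orientation: [-3.134, 0.217, 0.0]
contact_force: [0.2, 0.4, -0.1]
grip_width: 0.0341
```

```bash
python3 - <<'E'
from h import *
import cv2
for n,f,bs in(("scene","rawS",{"short":(240,265,395,422),"sherd":(168,195,283,308)}),("side","rawD",{"short":(150,172,254,272),"sherd":(225,250,205,236),"brush":(185,210,322,398)})):
    I=r.grab_frame(n);O=cv2.imread(f"pics/{f}.png")
    for k,(a,b,c,d) in bs.items():print(n,k,cv2.absdiff(I,O)[a:b,c:d].mean().round(1),cv2.phaseCorrelate(*[cv2.cvtColor(x[a:b,c:d],6).astype(np.float32) for x in(O,I)])[0])
print(r.get_obs()["contact_force"]);r.hand_in()
E
```

```text
scene short 2.9 (0.46388004683224615, 0.498693880331599)
scene sherd 3.3 (0.5190329122664217, 0.5085667607093782)
side short 6.2 (-0.03585886767955948, 0.16416131976028048)
side sherd 3.8 (-0.046640643150137606, 0.4516633914580428)
side brush 20.7 (0.13788130606324955, 0.8130354960604542)
[-0.24608483  0.10505816  0.19014438]
the job is handed in; nothing more can be done
```

The long pack is plugged into the lamp's bay, and I handed the job in at about 12 s of the 64 s allowed.

**What I did:** I gripped the long pack by its lip and pulled it about 78 mm out of the middle charger's bay. I carried it just above the bench to the lamp and pushed it in until it met the stop. The first push jammed at the bay mouth with a wrist force of about 56 N. The pack was 5 mm too far towards −y, so I backed off, measured it with the wrist camera and shifted it. It then slid in freely.

**Last checks:**
- **Fit:** in the last close-up the shoulder was within about 1.5 mm of the lamp face. The pack was within 1 mm of the centre line, with the lip outwards.
- **Contact:** after release and retreat, the force on the tool was near zero.
- **Short pack and sherd:** picture comparison with the start showed shifts of about half a pixel or less, so I take them as unmoved.
- **Brush:** its side view differed more from the start (about 0.8 pixel by the same comparison, and a larger brightness change). The arm never went near it, and I put this down to shadow or the arm covering part of the view, but I did not confirm that.
- **Mould:** I did not check it again; the arm's path stayed clear of it.

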